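# Close the pug mill's vacuum chamber and hold its cover down

## Task

Close the vacuum chamber of the pug mill: pick the yellow cover up off its wooden rest, set it into the sloped green frame so that it lies evenly on the black rubber seal, and only then turn the black wing fastener about a quarter turn until its white line points at the two red marks on the frame. Then press the cover fully down against the frame, squeezing the springy seal, and finish while still holding it pressed there, until the pump can take over. Leave the jar, the mug and the brush alone.

Things in the scene. Friction and masses are not known exactly. Their poses are not given: they have to be found in the camera images.
- pugmill: Green bench pug mill, fixed, but standing elsewhere in every run. Base 400 x 120 x 16 mm; a chamber 150 x 190 mm with a sloped top nearest the robot; a round barrel (top 145 mm above the table) running 300 mm away along its +x. Origin on the table under the middle of the sloped frame; z up.
- frame_mid (a point): Middle of the aluminium floor of the sloped green frame, 130 mm above the table. x points up the slope (rising 0.31 rad away from the robot), y across, z straight out of the face. The recess is 126 (x) by 166 mm (y), 3 mm wider than the cover on every side; its green border stands 11 mm above the floor and has a red mark on its lower and upper side, both on the x axis.
- seal (a joint): Black rubber seal, a rectangular ring in the frame under the cover's edges, sprung out of the face: 0 m = free, its top 6 mm above the frame's floor; 0.006 = squeezed level with the floor, the cover touching the floor. It pushes back with 6 N at first, 12 N when fully squeezed: the cover's weight alone does not squeeze it, and it lifts the cover again if let go.
- cover: Loose yellow metal cover, a plate 120 mm (x) by 160 mm (y) by 6 mm, about 0.35 kg with its wing fastener. Origin at the centre of the plate's underside. At the start it lies level on a wooden rest (150 x 200 mm), its underside 25 mm above the table.
- cover_mid (a point): Centre of the cover's plate (3 mm above its underside), axes of the cover: x along the 120 mm side, y along the 160 mm side, z out of the face with the wing. It may go into the frame either way round. Lying on the free seal it is 9 mm above frame_mid along the frame's z, pressed home 3 mm.
- wing_grip (a point): Point to grip on the wing fastener at the cover's centre, 32 mm above the cover's upper face. The black wing is an upright bar 40 mm long (this point's x), 12 mm thick (its y), its top 47 mm above the cover's face, with a white line along the top, on a round steel collar 40 mm wide and 6 mm high. z points out of the cover. The cover can be carried and pressed down by the wing.
- wing (a joint): Angle of the wing on the cover, rad: 0 = along the cover's x axis, so pointing at the red marks when the cover is in the frame; positive = anticlockwise from above. Starts at 0.9 to 1.5: turn it clockwise. It turns from -1.6 to 1.6 against 0.06 N m of friction and stays where left; no stop at 0.
- slot_mid (a point): Key slot in the middle of the frame's floor (same point and axes as frame_mid), 36 mm along x, 15 mm along y, 14 mm deep. Under the cover, in line with the wing, is a key 26 mm long, 6 mm thick, reaching 5 mm below the underside: unless in line with the slot it strikes the frame's floor and the cover cannot go home.
- jar_mid (a point): Amber glass jar, 60 mm diameter, 75 mm tall; its centre. To be left alone.
- mug_mid (a point): Terracotta mug, 76 mm diameter, 85 mm tall; its centre. To be left alone.
- brush: Brush lying on the table beyond the work. To be left alone.

How it is judged:
By the outcome, as a careful person would: the job done as asked, in the order asked, and still so for the second after the job is handed in, while the arm keeps its last pose, push and grip.
It also fails if it takes over 54 s, if anything falls off the work surface, if the arm or the gripper's body presses on something with over 40 N, if the wrist force passes 120 N, or if a joint passes its speed limit or range.

## Robot

A 7-joint arm with a two-finger parallel gripper is mounted at the origin on the work surface. World frame = base frame: x ahead of the robot, y to its left, z up, the work surface at z = 0. Lengths are in m, angles in rad, forces in N, time in s.
With the tool pointing down it reaches from about 0.4 to 0.85 m from the base axis. Payload 10.4 kg.
Tool frame: the origin (TCP) lies on the centre line of the jaws, within the pads' length; the fingertips stand r.finger_overhang ahead of it and the grasp point (between the pads) lies 5 mm behind it (r.finger_overhang is the distance from the TCP to the fingertips, in m); z points along the fingers, y is the line along which they close (so a half turn about z gives the same grasp; the last joint's range is limited). The gripper opens to 87 mm and grips with 3 to 60 N. Pads are 19 mm wide; open, the fingers measure 117 mm over their backs; the gripper's body (75 mm by 190 mm) begins 51 mm behind the grasp point.
Start: joints at [1.157, 0.332, -0.065, 1.46, 0.022, 1.35, -0.088], TCP at [0.238, -0.578, 0.237] pointing down, gripper open.
Joint ranges: [-2.6, 2.6], [-0.5, 2.12], [-1.47, 1.34], [0.16, 2.42], [-1.27, 4.41], [0.06, 2.06], [-2.6, 2.6]. Speed limits (rad/s): [2.22, 2.22, 2.79, 2.79, 3.14, 3.14, 3.14].

## Interface

Orientations are given as a unit quaternion [x, y, z, w].
In Python, from bench import read_state, viewer, r gives the robot as it stands.
- The arm moves only by the tool carry_out, never from a script. Its argument "moves" is a list of rows, each a list of 6 numbers: the shift along the tool's x, y, z in units of 40 mm (1.0 is 40 mm), then the turn, a rotation vector about the tool's x, y, z in units of 8 degrees (1.0 is 8 degrees). A call has 1 to 20 rows; each row shifts and turns the commanded pose from where the row before left it, along the tool's axes as they then stand; what a row does not reach is not made up. A row lasts 1/8 s, in which the tool goes at most 62.5 mm and 10.7 degrees, less where a joint would pass 70% of its speed; a pose out of reach is approached as far as the arm can. A call is refused whole if a number of a shift passes 1 or a number of a turn 1, either way. A call with a gripper value outside its range is refused whole. "fingers" is the finger opening in mm, from 0 to 87, set as the call begins (left out, the last holds). The fingers move at their own pace and stop on an object; "force" is the grip in N (left out, the last holds). Time passes only in rows, so rows that do not move let the fingers close. It gives the time, the measured TCP pose, the force, the opening and the grip force at its end, in the units of the state.
- read_state(): the state, without advancing time (a new reading comes with each control period).
- viewer.camera(name): name is "side" or "top"; returns a dict with "pixels" (384x512x3 uint8, red, green, blue), "range_z" (384x512 float32, m along the optical axis (not along the pixel's ray), 0 where there is no reading), "fx", "fy", "cx", "cy" (pixels), "k1" (the pictures are not rectified: a ray, as slopes to the right and down, at radius r is drawn at 1 + k1 r^2 times it, then the intrinsics apply), "xyz" and "orientation" of the camera in the world. Camera axes: x right, y down, z forward; pixel columns grow to the right and rows downward; lengths in m; the calibration is good to about 2 mm. A picture is of the moment at which its call begins.
- r.close_job(): hands the job in; it is judged then, once.
The state is a dict: "time": time; "joint_positions": joint angles; "joint_vel": joint speeds; "joint_torque": joint torques, N m; "ee_pos": TCP position; "eef_rot": TCP orientation; "ft_force": force on the tool from outside, world axes, zero at the start; "torque": the same for the moment, N m; "width": finger opening in m; "grip_force": force on a finger pad.
Only numpy, scipy, OpenCV 4.12 (cv2) and the standard library are available. Lean on these libraries where they do the work, as an engineer would, in place of code of your own. Each camera call takes 0.05 s, during which the arm holds its last target. There are 200 camera calls.

## Working session

There is one attempt and no reset: what is moved stays moved. The work goes in short steps, Python scripts to look and compute and a tool call to move; the robot and the scene stay as the last step left them, time stands still between calls to the robot, and variables do not carry over. Pictures are saved under pics/ and viewed, at most 10 in all, crops included, and the job is handed in when it is done.

Besides the shell and the picture viewer there is one more tool, called after "Call:" in YAML: its name, and indented under it one key for each argument. carry_out: Moves the arm, as the interface text tells. Its arguments: {"type":"object","properties":{"moves":{"type":"array","items":{"type":"array","items":{"type":"number"}}},"fingers":{"type":"number"},"force":{"type":"number"}},"required":["moves"]}

```bash
ls; mkdir -p pics; cat > h.py <<'E'
import numpy as np, cv2
from scipy.spatial.transform import Rotation as R
from bench import read_state, viewer, r
def K(c): return np.array([[c['fx'],0,c['cx']],[0,c['fy'],c['cy']],[0,0,1.]])
def cloud(c):
    h,w=c['range_z'].shape
    uv=np.stack(np.meshgrid(np.arange(w),np.arange(h)),-1).reshape(-1,2).astype(float)
    s=rays(c,uv); z=c['range_z'].reshape(-1,1)
    p=np.hstack([s*z,z])@R.from_quat(c['orientation']).as_matrix().T+np.array(c['xyz'])
    p[z[:,0]==0]=np.nan
    return p.reshape(h,w,3)
def rays(c,uv):
    d=(np.asarray(uv,float)-[c['cx'],c['cy']])/[c['fx'],c['fy']]; s=d.copy()
    for _ in range(15): s=d/(1+c['k1']*(s**2).sum(1,keepdims=True))
    return s
def onplane(c,uv,p0,n):
    s=rays(c,uv); d=np.hstack([s,np.ones((len(s),1))])@R.from_quat(c['orientation']).as_matrix().T
    o=np.array(c['xyz']); t=((np.array(p0)-o)@n)/(d@n)
    return o+d*t[:,None]
E
python3 - <<'E'
from h import *
ims=[]
for n in('top','side'):
    c=viewer.camera(n); np.savez(f'{n}0.npz',**c); ims.append(c['pixels'])
    print(n,{k:v for k,v in c.items() if k not in('pixels','range_z')})
    cv2.imwrite(f'pics/{n}0.png',cv2.cvtColor(c['pixels'],cv2.COLOR_RGB2BGR))
print(read_state(), r.finger_overhang)
E
```

```text
pics
top {'fx': 415.16484039442474, 'fy': 415.16484039442474, 'cx': 261.622755493004, 'cy': 184.4638526866573, 'k1': -0.08469979519604813, 'xyz': array([ 0.45289459, -0.00953837,  1.46976042]), 'orientation': array([ 0.71204516, -0.7012013 ,  0.02520966, -0.02594036])}
side {'fx': 441.5952550752122, 'fy': 441.5952550752122, 'cx': 254.71673382332557, 'cy': 190.31925039570194, 'k1': -0.13519804937459304, 'xyz': array([ 0.30636324, -1.26903455,  1.07531039]), 'orientation': array([ 0.89026974, -0.07430159,  0.04799562, -0.44676111])}
{'time': 0.1, 'joint_positions': array([ 1.15738749,  0.33282253, -0.06468986,  1.4608575 ,  0.02159523,
        1.34994156, -0.08848284]), 'joint_vel': array([ 2.27962952e-06, -1.67457064e-03, -5.02939243e-04, -2.22660969e-03,
        2.87080358e-04,  1.83363907e-03,  5.83690800e-05]), 'joint_torque': array([ 1.67026676e-03, -6.24547148e+01,  2.46518792e-02, -3.90716851e+01,
       -6.15976355e-02,  3.66859278e-02,  5.51750713e-05]), 'ee_pos': array([ 0.23794627, -0.57756095,  0.23582475]), 'eef_rot': array([ 9.80966509e-01,  1.94175859e-01, -1.59025092e-04, -6.47637992e-04]), 'ft_force': array([ 0.37560365, -1.01873974, -0.30642857]), 'torque': array([ 0.02608467, -0.04810884,  0.03478958]), 'grip_force': 0.0, 'width': 0.08687193399736816} 0.014
```

View pics/top0.png

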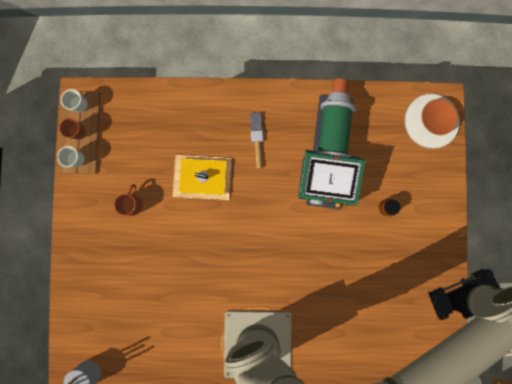

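View pics/side0.png

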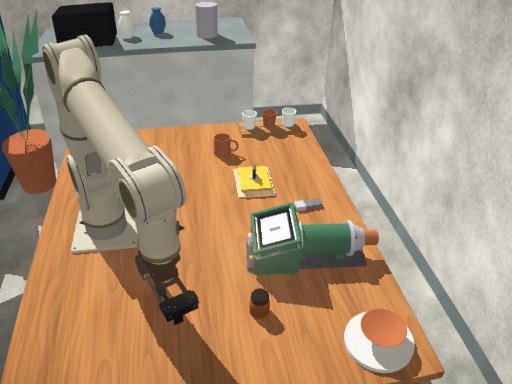

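Top view: the yellow cover is on its rest at about (203,177), with the wing at its middle. The frame is at (332,181), its aluminium floor white inside the black seal. The jar is at (390,207), the mug at (127,204) and the brush at (257,135). Next I'll measure the cover and the frame.

```bash
cat > m.py <<'E'
from h import *
c=dict(np.load('top0.npz')); P=cloud(c); hsv=cv2.cvtColor(c['pixels'],cv2.COLOR_RGB2HSV)
def big(m):
    n,l,s,_=cv2.connectedComponentsWithStats(m.astype(np.uint8)); return l==1+s[1:,4].argmax()
def rect(pts): return cv2.minAreaRect(pts.astype(np.float32))
H,S,V=[hsv[...,i].astype(int) for i in range(3)]
box=lambda a,b,e,d:(np.indices(H.shape)[1]>=a)&(np.indices(H.shape)[1]<b)&(np.indices(H.shape)[0]>=e)&(np.indices(H.shape)[0]<d)
Y=big((H>20)&(H<32)&(S>200)&(V>120)&box(165,240,150,205))
ys,xs=np.nonzero(Y); print('cover z',np.nanmedian(P[Y][:,2]))
Q=onplane(c,np.c_[xs,ys],[0,0,.031],np.array([0,0,1.])); print('cover rect',rect(Q[:,:2]*1000))
W=box(190,216,165,190)&(P[...,2]>.05); q=P[W]; print('wing pts',len(q),q.mean(0),q[:,2].max())
# wing: dark/white within hull
t=q[q[:,2]>.065]; 
if len(t)>4: print('wing rect',t.mean(0),rect(t[:,:2]*1000),len(t), np.linalg.svd(t[:,:2]-t[:,:2].mean(0))[2][0])
# frame
F=box(295,370,145,215)
Wt=big(F&(S<60)&(V>150)); p=P[Wt]; p=p[np.isfinite(p[:,2])]
m=p.mean(0)
for _ in range(4):
    u,s,v=np.linalg.svd(p-p.mean(0),full_matrices=False); n=v[2]*np.sign(v[2][2]); d=(p-p.mean(0))@n; p=p[abs(d)<.004]
print('floor',p.mean(0),n,'slope',np.arccos(n[2]),'azim',np.arctan2(-n[1],-n[0]),len(p))
yaw=np.arctan2(-n[1],-n[0])
G=big(F&(((H>40)&(H<90)&(S>80))|(V<60)|Wt)&(P[...,2]>.09))
def local(M,off):
    # fixed slope, in-plane rect
    ys,xs=np.nonzero(M)
    q=onplane(c,np.c_[xs,ys],p.mean(0)+off*n,n)
    ex=np.array([n[2],0,-n[0]]);ex/=np.linalg.norm(ex);ey=np.cross(n,ex)
    rr=rect(np.c_[q@ex,q@ey]*1000); k=p.mean(0)
    ctr=ex*rr[0][0]/1000+ey*rr[0][1]/1000+n*((k+off*n)@n)
    bp=cv2.boxPoints(rr)/1000; cs=np.array([ex*a+ey*b+n*((k+off*n)@n) for a,b in bp])
    return rr,ctr,cs
fl=cv2.morphologyEx(Wt.astype(np.uint8),cv2.MORPH_CLOSE,np.ones((9,9)))>0
print('floor rect',local(fl,0))
inner=(V<70)&F
dk=big(inner|fl); print('seal rect',local(dk,.006))
big2=cv2.resize(c['pixels'][145:215,150:375],None,fx=3.5,fy=3.5,interpolation=cv2.INTER_CUBIC)
s=np.load('side0.npz')['pixels'][160:280,225:385]
s=cv2.resize(s,None,fx=3,fy=3,interpolation=cv2.INTER_CUBIC)
can=np.zeros((600,800,3),np.uint8); can[:245,:787]=big2[:245,:787]; can[245:600,:480]=s[:355]
cv2.imwrite('pics/crop0.png',can[...,::-1])
red=F&((H<6)|(H>174))&(S>150)&(V>90); n_,l,st,ce=cv2.connectedComponentsWithStats(red.astype(np.uint8)); print(ce[1:],st[1:,4]); print(P[red])
E
python3 m.py
```

```text
cover z 0.030888751072878917
cover rect ((583.708984375, 199.05624389648438), (156.56224060058594, 117.47977447509766), 88.53186798095703)
wing pts 47 [0.58175372 0.19953509 0.07615907] 0.08497368805621952
wing rect [0.58229605 0.20043106 0.07770372] ((582.3984985351562, 200.24020385742188), (38.10903549194336, 11.985222816467285), 77.33950805664062) 43 [-0.18159698 -0.98337304]
floor [ 0.5735953  -0.23601777  0.13008847] [-0.30543641  0.03488435  0.95157327] slope 0.312482704437357 azim -0.11371874610632741 877
floor rect (((585.12841796875, -233.84539794921875), (128.78538513183594, 89.85106658935547), 83.6630859375), array([ 0.57285521, -0.23578362,  0.12984234]), array([[ 0.52294391, -0.29478831,  0.11598487],
       [ 0.60786744, -0.30469953,  0.14360701],
       [ 0.62276654, -0.17677894,  0.1436998 ],
       [ 0.537843  , -0.16686771,  0.11607767]]))
seal rect (((586.5260009765625, -231.4278564453125), (149.44020080566406, 108.13101959228516), 83.67101287841797), array([ 0.57237908, -0.23315825,  0.13589861]), array([[ 0.51264315, -0.30142135,  0.11922704],
       [ 0.61484583, -0.31333416,  0.15246883],
       [ 0.63211503, -0.16489514,  0.15257018],
       [ 0.52991229, -0.15298235,  0.11932838]]))
[[335.5        158.        ]
 [328.57142857 199.71428571]] [6 7]
[[ 0.63868769 -0.23939684  0.16335565]
 [ 0.63878069 -0.24264037  0.16309129]
 [ 0.6358843  -0.23990483  0.16047929]
 [ 0.63536838 -0.24237875  0.16456482]
 [ 0.63160912 -0.23854342  0.16822886]
 [ 0.63285393 -0.24327231  0.1595642 ]
 [ 0.50982992 -0.22757972  0.12042148]
 [ 0.50647445 -0.22412659  0.12165537]
 [ 0.50637511 -0.22680057  0.12533451]
 [ 0.50329988 -0.22448587  0.11949601]
 [ 0.50322782 -0.22724472  0.12267895]
 [ 0.49993912 -0.22403948  0.12239899]
 [ 0.50002664 -0.22749463  0.12122684]]
```

View pics/crop0.png

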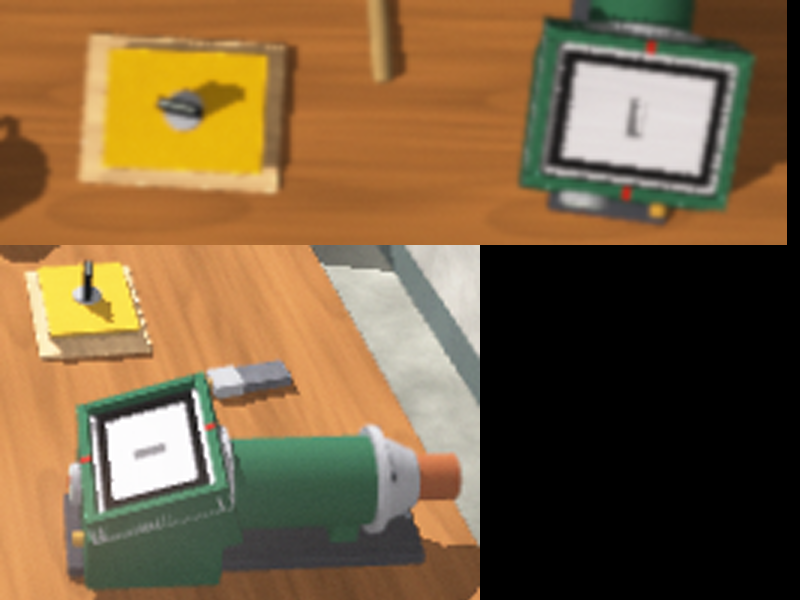

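The crop shows the red marks at top-view pixels (335,158) and (329,200). The slot is in line with them, and the wing lies nearly across the cover. That gives:
- Cover at (0.583, 0.200), yaw −1.5°.
- Wing at about +79° in world.
- Frame middle at (0.5725, −0.2345, 0.130), yaw −6.4°, slope 0.31.

All heights and sizes fit the data given, so I'll move to above the cover.

Call:
carry_out:
  moves:
    - [0.9,-0.86,0,0,0,0]
    - [0.9,-0.86,0,0,0,0]
    - [0.9,-0.86,0,0,0,0]
    - [0.9,-0.86,0,0,0,0]
    - [0.9,-0.86,0,0,0,0]
    - [0.9,-0.86,0,0,0,0]
    - [0.9,-0.86,0,0,0,0]
    - [0.9,-0.86,0,0,0,0]
    - [0.9,-0.86,0,0,0,0]
    - [0.9,-0.86,0,0,0,0]
    - [0.9,-0.86,0,0,0,0]
    - [0.9,-0.86,0,0,0,0]
    - [0.9,-0.86,0,0,0,0]
    - [0.9,-0.86,0,0,0,0]
    - [0.9,-0.86,0,0,0,0]
    - [0.9,-0.86,0,0,0,0]
    - [0.9,-0.86,0,0,0,0]
    - [0,0,0.8,0,0,0]
    - [0,0,0.8,0,0,0]
    - [0,0,0,0,0,0]
  fingers: 50

```text
time: 2.6
ee_pos: [0.5798, 0.1952, 0.17]
eef_rot: [0.981, 0.194, -0.002, 0.0]
ft_force: [0.3, 0.2, 0.9]
width: 0.05
grip_force: 0.0
```

Call:
carry_out:
  moves:
    - [0,0,0,0,0,-0.9]
    - [0,0,0,0,0,-0.9]
    - [0,0,0,0,0,-0.9]
    - [0,0,0,0,0,-0.9]
    - [0,0,0,0,0,-0.9]
    - [0,0,0,0,0,-0.9]
    - [0,0,0,0,0,-0.9]
    - [0,0,0,0,0,-0.9]
    - [0,0,0,0,0,0]
    - [0,0,0,0,0,0]

```text
time: 3.85
ee_pos: [0.5815, 0.1959, 0.1733]
eef_rot: [0.767, 0.641, 0.0, 0.0]
ft_force: [0.8, -0.4, -0.4]
width: 0.0499
grip_force: 0.0
```

```bash
cat >> h.py <<'E'
def need(pos,Rt):
    """shift then turn (tool units) from the measured pose to pos,Rt"""
    s=read_state(); A=R.from_quat(s['eef_rot'])
    d=A.inv().apply(np.array(pos)-s['ee_pos'])/.04; w=np.degrees((A.inv()*Rt).as_rotvec())/8
    print('t',round(s['time'],2),'pos',s['ee_pos'].round(4),'shift',d.round(3),'turn',w.round(3),'w',round(s['width'],4),'F',s['ft_force'].round(2),'T',s['torque'].round(3),'q',s['joint_positions'].round(2),'grip',s['grip_force'])
def tool(n,xyaw):
    """tool z = -n, tool x = horizontal yaw direction projected on the face"""
    z=-np.array(n)/np.linalg.norm(n); x=np.array([np.cos(xyaw),np.sin(xyaw),0]); x[2]=-(x@z)/z[2]; x/=np.linalg.norm(x)
    return R.from_matrix(np.c_[x,np.cross(z,x),z])
E
python3 -c "
from h import *
need([.583,.2,.058],tool([0,0,1],np.radians(79)))"
```

```text
t 3.85 pos [0.5815 0.1959 0.1733] shift [0.108 0.016 2.883] turn [ 0.006 -0.002  0.101] w 0.0499 F [ 0.79 -0.39 -0.44] T [-0.    -0.108 -0.013] q [ 0.28  0.5  -0.9   1.54  0.4   1.3  -0.85] grip 0.0
```

Call:
carry_out:
  moves:
    - [0.11,0.02,0.6,0,0,0.1]
    - [0,0,0.6,0,0,0]
    - [0,0,0.6,0,0,0]
    - [0,0,0.6,0,0,0]
    - [0,0,0.48,0,0,0]
    - [0,0,0,0,0,0]
    - [0,0,0,0,0,0]

```text
time: 4.72
ee_pos: [0.5832, 0.2005, 0.0583]
eef_rot: [0.771, 0.637, 0.001, 0.0]
ft_force: [0.4, 0.7, 0.3]
width: 0.0503
grip_force: 0.0
```

Call:
carry_out:
  moves:
    - [0,0,0,0,0,0]
    - [0,0,0,0,0,0]
    - [0,0,0,0,0,0]
    - [0,0,0,0,0,0]
    - [0,0,0,0,0,0]
  fingers: 0
  force: 35

```text
time: 5.35
ee_pos: [0.5828, 0.2001, 0.0574]
eef_rot: [0.771, 0.637, 0.0, 0.0]
ft_force: [-0.3, 0.7, 0.4]
width: 0.0117
grip_force: 35.0
```

```bash
python3 -c "
from h import *
need([.583,.2,.058],tool([0,0,1],np.radians(79)))"
```

```text
t 5.35 pos [0.5828 0.2001 0.0574] shift [-0.002  0.006 -0.015] turn [0.001 0.001 0.024] w 0.0117 F [-0.28  0.66  0.45] T [-0.017 -0.152 -0.047] q [ 0.22  0.62 -0.83  1.64  0.5   1.11 -0.93] grip 34.99998944811523
```

Call:
carry_out:
  moves:
    - [0,0,-0.3,0,0,0]
    - [0,0,-0.5,0,0,0]
    - [0,0,-0.6,0,0,0]
    - [0,0,-0.6,0,0,0]
    - [0,0,-0.6,0,0,0]
    - [0,0,-0.6,0,0,0]
    - [0,0,-0.6,0,0,0]
    - [0,0,-0.5,0,0,0]
    - [0,0,-0.3,0,0,0]
    - [0,0,0,0,0,0]

```text
time: 6.6
ee_pos: [0.583, 0.2003, 0.2421]
eef_rot: [0.771, 0.637, 0.001, 0.0]
ft_force: [0.6, -0.2, -4.8]
width: 0.0118
grip_force: 35.0
```

```bash
cat >> h.py <<'E'
def frame(mid,yaw,slope=.31):
    return np.array(mid), R.from_euler('ZY',[yaw,-slope])
def target(h,w,mid=(.5725,-.2345,.130),yaw=-.112,dx=0,dy=0):
    m,F=frame(mid,yaw); ax=F.as_matrix()
    T=F*R.from_euler('z',w)*R.from_euler('x',np.pi)
    return m+ax@[dx,dy,h],T
E
python3 -c "
from h import *
p,T=target(.0884,np.radians(80.7)); print(p,frame((0,0,0),-.112)[1].as_matrix().round(3)); need(p,T)"
```

```text
[ 0.54570178 -0.23148599  0.21418629] [[ 0.946  0.112 -0.303]
 [-0.106  0.994  0.034]
 [ 0.305  0.     0.952]]
t 6.6 pos [0.583  0.2003 0.2421] shift [-10.779   1.109   0.694] turn [-2.197  0.261  0.608] w 0.0118 F [ 0.59 -0.21 -4.84] T [ 0.002 -0.05  -0.054] q [ 0.27  0.46 -0.92  1.44  0.36  1.42 -0.84] grip 34.99898800626397
```

Call:
carry_out:
  moves:
    - [-0.2,0,0,0,0,0]
    - [-0.4,0,0,0,0,0]
    - [-0.6,0.07,0,0,0,0]
    - [-0.7,0.08,0,0,0,0]
    - [-0.7,0.08,0,0,0,0]
    - [-0.7,0.08,0,0,0,0]
    - [-0.7,0.08,0,0,0,0]
    - [-0.7,0.08,0,0,0,0]
    - [-0.7,0.08,0,0,0,0]
    - [-0.7,0.08,0,0,0,0]
    - [-0.7,0.08,0,0,0,0]
    - [-0.7,0.08,0,0,0,0]
    - [-0.7,0.08,0,0,0,0]
    - [-0.7,0.08,0,0,0,0]
    - [-0.7,0.08,0,0,0,0]
    - [-0.6,0.08,0,0,0,0]
    - [-0.4,0,0,0,0,0]
    - [-0.2,0,0,0,0,0]
    - [0,0,0,0,0,0]
    - [0,0,0,0,0,0]

```text
time: 9.1
ee_pos: [0.5456, -0.2314, 0.2415]
eef_rot: [0.77, 0.638, 0.0, -0.0]
ft_force: [-0.4, 0.5, -4.7]
width: 0.0117
grip_force: 35.0
```

Call:
carry_out:
  moves:
    - [0,0,0,-0.3,0.03,0.08]
    - [0,0,0,-0.4,0.05,0.11]
    - [0,0,0,-0.4,0.05,0.11]
    - [0,0,0,-0.4,0.05,0.11]
    - [0,0,0,-0.4,0.05,0.11]
    - [0,0,0,-0.3,0.03,0.08]
    - [0,0,0,0,0,0]
    - [0,0,0,0,0,0]
    - [0,0,0,0,0,0]

```text
time: 10.22
ee_pos: [0.5457, -0.2321, 0.2414]
eef_rot: [0.787, 0.597, 0.111, 0.106]
ft_force: [0.3, 0.1, -4.3]
width: 0.012
grip_force: 35.0
```

```bash
python3 - <<'E'
from h import *
p,T=target(.0884,np.radians(80.7)); need(p,T)
for n in('top','side'):
    c=viewer.camera(n); np.savez(f'{n}1.npz',**c)
a=np.load('top1.npz')['pixels'][120:240,270:400]; b=np.load('side1.npz')['pixels'][140:290,200:350]
a=cv2.resize(a,(433,400),interpolation=cv2.INTER_CUBIC);b=cv2.resize(b,(367,367),interpolation=cv2.INTER_CUBIC)
can=np.zeros((400,800,3),np.uint8);can[:,:433]=a;can[:367,433:]=b
cv2.imwrite('pics/c1.png',can[...,::-1])
E
```

```text
t 10.22 pos [ 0.5457 -0.2321  0.2414] shift [-0.018 -0.209  0.648] turn [-0.008 -0.     0.015] w 0.012 F [ 0.26  0.13 -4.33] T [0.014 0.543 0.014] q [ 1.16  0.12 -0.84  1.77  0.03  0.98  0.06] grip 34.99902041628957
```

View pics/c1.png

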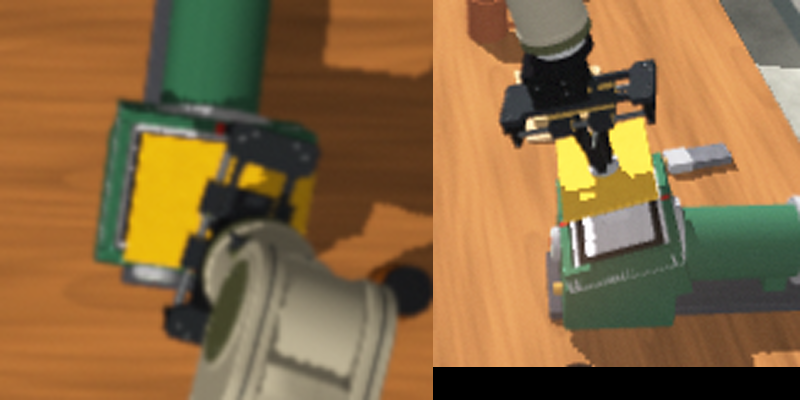

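The top view shows the cover held above the frame, its left edge and both left corners clear at about crop (135,135) and (125,268). The side view shows it tilted to match the frame. I'll check its plane, yaw and offset under the tool from that edge.

```bash
python3 - <<'E'
from h import *
s=read_state(); A=R.from_quat(s['eef_rot']).as_matrix()
c=dict(np.load('top1.npz')); hsv=cv2.cvtColor(c['pixels'],cv2.COLOR_RGB2HSV).astype(int)
P=cloud(c); H,S,V=hsv[...,0],hsv[...,1],hsv[...,2]
M=(H>20)&(H<32)&(S>190)&(V>110); M[:,:300]=0;M[:,380:]=0;M[:140]=0;M[215:]=0
n_,l,st,_=cv2.connectedComponentsWithStats(M.astype(np.uint8)); M=l==1+st[1:,4].argmax()
p=P[cv2.erode(M.astype(np.uint8),np.ones((3,3)))>0]
for _ in range(3):
    u,_s,v=np.linalg.svd(p-p.mean(0),full_matrices=False); n=v[2]*np.sign(v[2][2]); p=p[abs((p-p.mean(0))@n)<.004]
print('n',n,'tool -z',-A[:,2],'frame n',frame((0,0,0),-.112)[1].as_matrix()[:,2])
print('TCP height over face',(s['ee_pos']-p.mean(0))@n, len(p))
n=-A[:,2]
# outline in the tool-aligned cover frame
m,F=frame((0,0,0),-.112); Fm=F.as_matrix()
ys,xs=np.nonzero(M); q=onplane(c,np.c_[xs,ys],s['ee_pos']-.0264*n,n)
L=(q-s['ee_pos'])@Fm*1000
# left edge: first col of each row ; top edge first row of each col (pixel half added)
print('range x',L[:,0].min(),L[:,0].max(),'y max',L[:,1].max())
e=[];rows=np.unique(ys)[4:-5]
for y in rows: e.append((xs[ys==y].min()-.5,y))
E=(onplane(c,np.array(e),s['ee_pos']-.0264*n,n)-s['ee_pos'])@Fm*1000
k=np.polyfit(E[:,0],E[:,1],1); print('left edge: y at 0',k[1],'slope',k[0],'resid',np.std(E[:,1]-np.polyval(k,E[:,0])))
for nm,f,o in(('top',min,-.5),('bottom',max,.5)):
    e=[(x,f(ys[xs==x])+o) for x in range(xs.min()+3,xs.min()+18)]
    E=(onplane(c,np.array(e),s['ee_pos']-.0264*n,n)-s['ee_pos'])@Fm*1000
    k=np.polyfit(E[:,1],E[:,0],1); print(nm,'x med',np.median(E[:,0]),'slope',k[0])
E
```

```text
Traceback (most recent call last):
numpy.linalg.LinAlgError: SVD did not converge
```

```bash
cat > e.py <<'E'
from h import *
def check(fn,hgt=.0264,box=(300,380,140,215),yaw=-.112):
    s=read_state(); A=R.from_quat(s['eef_rot']).as_matrix()
    c=dict(np.load(fn)); hsv=cv2.cvtColor(c['pixels'],cv2.COLOR_RGB2HSV).astype(int)
    P=cloud(c); H,S,V=hsv[...,0],hsv[...,1],hsv[...,2]
    M=(H>20)&(H<32)&(S>190)&(V>110); B=np.zeros_like(M); B[box[2]:box[3],box[0]:box[1]]=1; M&=B
    n_,l,st,_=cv2.connectedComponentsWithStats(M.astype(np.uint8)); M=l==1+st[1:,4].argmax()
    p=P[cv2.erode(M.astype(np.uint8),np.ones((3,3)))>0]; p=p[np.isfinite(p[:,2])]
    for _ in range(3):
        v=np.linalg.svd(p-p.mean(0),full_matrices=False)[2]; n=v[2]*np.sign(v[2][2]); p=p[abs((p-p.mean(0))@n)<.004]
    Fm=frame((0,0,0),yaw)[1].as_matrix()
    print('n in frame axes',(n@Fm).round(4),'TCP height over face',((s['ee_pos']-p.mean(0))@n).round(4),len(p))
    n=-A[:,2]; o=s['ee_pos']-hgt*n
    ys,xs=np.nonzero(M); L=lambda e:(onplane(c,np.array(e,float),o,n)-s['ee_pos'])@Fm*1000
    E=L([(xs[ys==y].min()-.5,y) for y in np.unique(ys)[4:-5]])
    k=np.polyfit(E[:,0],E[:,1],1); print('left edge y',k[1].round(2),'slope',k[0].round(4),'resid',np.std(E[:,1]-np.polyval(k,E[:,0])).round(2))
    for nm,f,d in(('top',min,-.5),('bottom',max,.5)):
        E=L([(x,f(ys[xs==x])+d) for x in range(xs.min()+4,xs.min()+18)])
        k=np.polyfit(E[:,1],E[:,0],1); print(nm,'x at y=0',k[1].round(2),'med',np.median(E[:,0]).round(2),'slope',k[0].round(4))
if __name__=='__main__': check('top1.npz')
E
python3 e.py
```

```text
n in frame axes [ 0.0047 -0.0062  1.    ] TCP height over face 0.0266 592
left edge y 81.44 slope 0.0121 resid 1.14
top x at y=0 73.43 med 60.07 slope -0.232
bottom x at y=0 -55.39 med -58.54 slope -0.0551
```

Plane and yaw fit to within 0.7°, and the cover sits about 1 mm off under the tool. I'll descend to just over the border.

```bash
python3 -c "
from h import *
p,T=target(.0494,np.radians(81.2),dx=-.0007,dy=-.0007); need(p,T)"
```

```text
t 10.32 pos [ 0.5456 -0.2323  0.2414] shift [-0.034 -0.221  1.622] turn [-0.007  0.    -0.05 ] w 0.0117 F [-0.32 -0.61 -4.39] T [0.034 0.565 0.017] q [ 1.16  0.12 -0.84  1.77  0.03  0.98  0.06] grip 34.99901128001511
```

Call:
carry_out:
  moves:
    - [-0.02,-0.1,0.3,0,0,-0.05]
    - [-0.02,-0.12,0.3,0,0,0]
    - [0,0,0.3,0,0,0]
    - [0,0,0.3,0,0,0]
    - [0,0,0.25,0,0,0]
    - [0,0,0.17,0,0,0]
    - [0,0,0,0,0,0]
    - [0,0,0,0,0,0]

```text
time: 11.32
ee_pos: [0.5567, -0.234, 0.1773]
eef_rot: [0.785, 0.6, 0.111, 0.107]
ft_force: [-0.0, -0.5, -4.1]
width: 0.0119
grip_force: 35.0
```

```bash
python3 - <<'E'
from h import *
p,T=target(.0494,np.radians(81.2),dx=-.0007,dy=-.0007); need(p,T)
for n in('top','side'):
    c=viewer.camera(n); np.savez(f'{n}2.npz',**c)
from e import check
check('top2.npz')
a=np.load('top2.npz')['pixels'][140:215,290:380]; b=np.load('side2.npz')['pixels'][180:280,230:330]
a=cv2.resize(a,(400,333),interpolation=cv2.INTER_CUBIC);b=cv2.resize(b,(400,400),interpolation=cv2.INTER_CUBIC)
can=np.zeros((400,800,3),np.uint8);can[:333,:400]=a;can[:,400:]=b
cv2.imwrite('pics/c2.png',can[...,::-1])
E
```

```text
t 11.32 pos [ 0.5567 -0.234   0.1773] shift [ 0.015 -0.005  0.012] turn [-0.001  0.005 -0.002] w 0.0119 F [-0.01 -0.51 -4.08] T [ 0.039  0.627 -0.019] q [ 1.11  0.22 -0.82  1.83  0.12  0.86 -0.01] grip 34.99897599220276
n in frame axes [-0.0042 -0.0024  1.    ] TCP height over face 0.0266 502
left edge y 79.52 slope 0.0083 resid 0.9
top x at y=0 69.29 med 59.16 slope -0.1846
bottom x at y=0 -42.45 med -58.85 slope -0.319
```

View pics/c2.png

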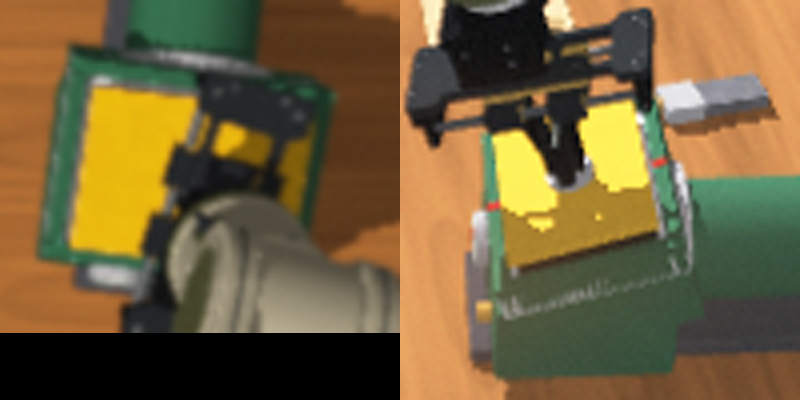

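The view shows the cover just above the recess, square with the border on all visible sides. I'll lower it gently and watch the force.

Call:
carry_out:
  moves:
    - [0.01,0,0.05,0,0,0]
    - [0,0,0.05,0,0,0]
    - [0,0,0.04,0,0,0]
    - [0,0,0.04,0,0,0]
    - [0,0,0,0,0,0]

```text
time: 12.05
ee_pos: [0.5587, -0.2338, 0.1699]
eef_rot: [0.785, 0.6, 0.111, 0.107]
ft_force: [0.1, -0.3, -3.8]
width: 0.0116
grip_force: 35.0
```

Call:
carry_out:
  moves:
    - [0,0,0.04,0,0,0]
    - [0,0,0.04,0,0,0]
    - [0,0,0.02,0,0,0]
    - [0,0,0,0,0,0]
    - [0,0,0,0,0,0]

```text
time: 12.68
ee_pos: [0.5599, -0.234, 0.1663]
eef_rot: [0.785, 0.6, 0.111, 0.107]
ft_force: [-0.5, 0.3, -4.4]
width: 0.0116
grip_force: 35.0
```

```bash
python3 - <<'E'
from h import *
p,T=target(.0384,np.radians(81.2),dx=-.0007,dy=-.0007); need(p,T)
E
```

```text
t 12.68 pos [ 0.5599 -0.234   0.1663] shift [ 0.006  0.003 -0.001] turn [-0.004  0.004 -0.004] w 0.0116 F [-0.52  0.27 -4.4 ] T [ 0.077  0.521 -0.046] q [ 1.1   0.24 -0.81  1.84  0.15  0.84 -0.02] grip 34.999139327555895
```

Call:
carry_out:
  moves:
    - [0,0,0.015,0,0,0]
    - [0,0,0,0,0,0]

```text
time: 12.92
ee_pos: [0.5601, -0.2341, 0.1659]
eef_rot: [0.785, 0.6, 0.111, 0.107]
ft_force: [-2.7, 1.5, 0.0]
width: 0.0119
grip_force: 35.0
```

Call:
carry_out:
  moves:
    - [0,0,0.015,0,0,0]
    - [0,0,0,0,0,0]

```text
time: 13.18
ee_pos: [0.5604, -0.2341, 0.1652]
eef_rot: [0.785, 0.6, 0.111, 0.107]
ft_force: [-2.7, 1.1, 1.2]
width: 0.0116
grip_force: 35.0
```

Call:
carry_out:
  moves:
    - [0,0,0.015,0,0,0]
    - [0,0,0,0,0,0]

```text
time: 13.42
ee_pos: [0.5605, -0.2341, 0.1651]
eef_rot: [0.785, 0.6, 0.111, 0.107]
ft_force: [-8.7, 3.1, 8.9]
width: 0.0116
grip_force: 35.0
```

Contact came where the seal is expected. The last step brought the key onto the floor (underside under 5 mm), so I'll back off slightly and look.

Call:
carry_out:
  moves:
    - [0,0,-0.03,0,0,0]
    - [0,0,0,0,0,0]
    - [0,0,0,0,0,0]

```text
time: 13.8
ee_pos: [0.5602, -0.2341, 0.1657]
eef_rot: [0.785, 0.6, 0.111, 0.107]
ft_force: [-2.9, 1.0, 0.9]
width: 0.0117
grip_force: 35.0
```

```bash
python3 - <<'E'
from h import *
p,T=target(.0384,np.radians(81.2),dx=-.0007,dy=-.0007); need(p,T)
for n in('top','side'):
    c=viewer.camera(n); np.savez(f'{n}3.npz',**c)
from e import check
check('top3.npz')
a=np.load('top3.npz')['pixels'][140:215,290:380]; b=np.load('side3.npz')['pixels'][180:280,230:330]
a=cv2.resize(a,(400,333),interpolation=cv2.INTER_CUBIC);b=cv2.resize(b,(400,400),interpolation=cv2.INTER_CUBIC)
can=np.zeros((400,800,3),np.uint8);can[:333,:400]=a;can[:,400:]=b
cv2.imwrite('pics/c3.png',can[...,::-1])
E
```

```text
t 13.8 pos [ 0.5602 -0.2341  0.1657] shift [ 0.007  0.001 -0.016] turn [-0.003  0.004 -0.004] w 0.0117 F [-2.92  1.02  0.92] T [0.118 0.875 0.069] q [ 1.09  0.24 -0.81  1.84  0.15  0.84 -0.03] grip 35.000324291177094
n in frame axes [0.0035 0.0087 1.    ] TCP height over face 0.0259 473
left edge y 79.71 slope 0.0078 resid 0.91
top x at y=0 62.32 med 58.51 slope -0.0668
bottom x at y=0 -36.72 med -59.69 slope -0.4422
```

View pics/c3.png

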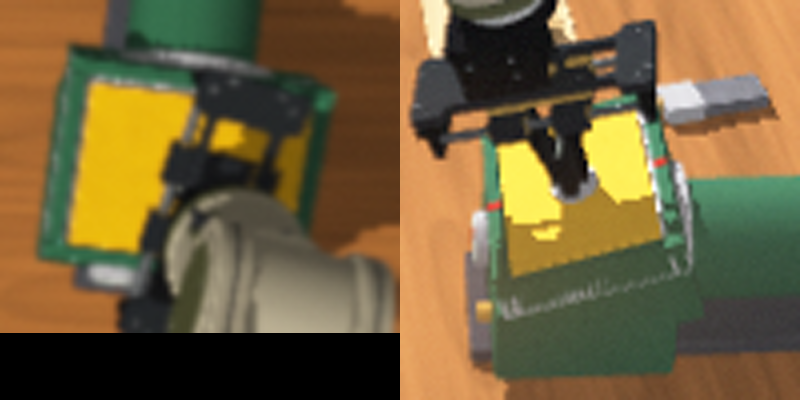

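The cover is inside the recess and lies evenly on the seal, with its plane parallel to the frame within 0.5°. Now I'll turn the wing clockwise.

Call:
carry_out:
  moves:
    - [0,0,0,0,0,0.4]
    - [0,0,0,0,0,0.7]
    - [0,0,0,0,0,0.7]
    - [0,0,0,0,0,0.7]
    - [0,0,0,0,0,0.7]
    - [0,0,0,0,0,0.7]
    - [0,0,0,0,0,0.7]
    - [0,0,0,0,0,0.7]
    - [0,0,0,0,0,0.7]
    - [0,0,0,0,0,0.7]
    - [0,0,0,0,0,0.7]
    - [0,0,0,0,0,0.7]
    - [0,0,0,0,0,0.7]
    - [0,0,0,0,0,0.7]
    - [0,0,0,0,0,0.5]
    - [0,0,0,0,0,0]
    - [0,0,0,0,0,0]

```text
time: 16.02
ee_pos: [0.5601, -0.2338, 0.1656]
eef_rot: [0.987, -0.044, 0.154, 0.01]
ft_force: [-4.4, 2.5, 0.5]
width: 0.0118
grip_force: 35.0
```

```bash
python3 - <<'E'
from h import *
p,T=target(.0384,0,dx=-.0007,dy=-.0007); need(p,T)
for n in('top','side'):
    c=viewer.camera(n); np.savez(f'{n}4.npz',**c)
a=np.load('top4.npz')['pixels'][140:215,290:380]; b=np.load('side4.npz')['pixels'][180:280,230:330]
a=cv2.resize(a,(400,333),interpolation=cv2.INTER_CUBIC);b=cv2.resize(b,(400,400),interpolation=cv2.INTER_CUBIC)
can=np.zeros((400,800,3),np.uint8);can[:333,:400]=a;can[:,400:]=b
cv2.imwrite('pics/c4.png',can[...,::-1])
from e import check
check('top4.npz')
E
```

```text
t 16.02 pos [ 0.5601 -0.2338  0.1656] shift [ 0.006  0.001 -0.019] turn [0.001 0.007 0.159] w 0.0118 F [-4.36  2.45  0.47] T [0.616 1.094 0.082] q [ 0.92  0.2  -0.62  1.85  0.07  0.83 -1.36] grip 35.000391164794564
n in frame axes [-0.0111 -0.0017  0.9999] TCP height over face 0.0271 408
left edge y 71.57 slope 0.2213 resid 2.17
top x at y=0 58.74 med 59.27 slope 0.0126
bottom x at y=0 18.13 med 12.74 slope -0.1088
```

View pics/c4.png

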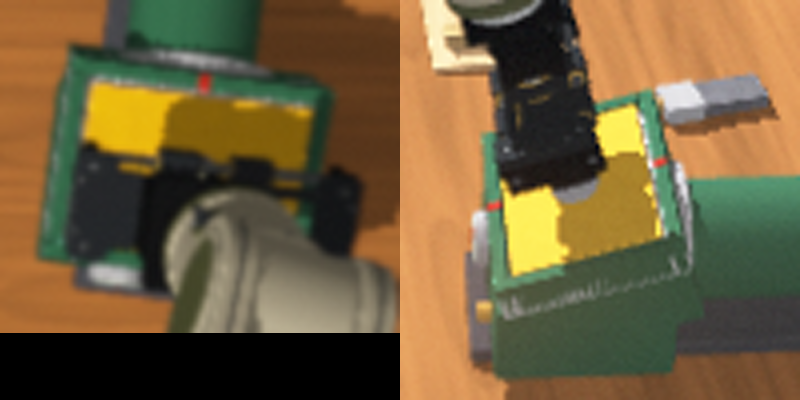

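The cover stays square in the frame and the wing is within about 1° of the marks. I'll finish the turn, grip harder and begin pressing.

Call:
carry_out:
  moves:
    - [0,0,0,0,0,0.16]
    - [0,0,0,0,0,0]
    - [0,0,0,0,0,0]
  force: 55

```text
time: 16.5
ee_pos: [0.5602, -0.234, 0.1657]
eef_rot: [0.986, -0.056, 0.154, 0.009]
ft_force: [-2.8, 2.5, 0.1]
width: 0.0115
grip_force: 55.0
```

Call:
carry_out:
  moves:
    - [0,0,0.02,0,0,0]
    - [0,0,0.02,0,0,0]
    - [0,0,0,0,0,0]

```text
time: 16.88
ee_pos: [0.5607, -0.234, 0.1642]
eef_rot: [0.986, -0.056, 0.154, 0.009]
ft_force: [-3.8, 2.9, 2.4]
width: 0.0117
grip_force: 55.0
```

Call:
carry_out:
  moves:
    - [0,0,0.02,0,0,0]
    - [0,0,0.02,0,0,0]
    - [0,0,0,0,0,0]

```text
time: 17.25
ee_pos: [0.5612, -0.2341, 0.1628]
eef_rot: [0.986, -0.056, 0.154, 0.009]
ft_force: [-3.9, 3.5, 3.1]
width: 0.0116
grip_force: 55.0
```

```bash
python3 - <<'E'
from h import *
p,T=target(.0324,0,dx=-.0007,dy=-.0007); need(p,T)
E
```

```text
t 17.25 pos [ 0.5612 -0.2341  0.1628] shift [ 0.002 -0.004  0.057] turn [ 0.003  0.004 -0.013] w 0.0116 F [-3.92  3.46  3.07] T [0.759 1.073 0.136] q [ 0.92  0.21 -0.61  1.85  0.07  0.82 -1.39] grip 55.00163219869137
```

The underside is now about 2.3 mm above the floor, so the key is in the slot and only the seal pushes back. I'll continue down.

Call:
carry_out:
  moves:
    - [0,0,0.02,0,0,0]
    - [0,0,0.02,0,0,0]
    - [0,0,0,0,0,0]

```text
time: 17.62
ee_pos: [0.5616, -0.2341, 0.1614]
eef_rot: [0.986, -0.056, 0.154, 0.009]
ft_force: [-5.5, 3.6, 4.1]
width: 0.0115
grip_force: 55.0
```

Call:
carry_out:
  moves:
    - [0,0,0.02,0,0,0]
    - [0,0,0,0,0,0]
    - [0,0,0,0,0,0]

```text
time: 18.0
ee_pos: [0.5618, -0.2342, 0.1607]
eef_rot: [0.986, -0.056, 0.154, 0.009]
ft_force: [-7.4, 4.5, 5.5]
width: 0.0118
grip_force: 55.0
```

Call:
carry_out:
  moves:
    - [0,0,0.015,0,0,0]
    - [0,0,0,0,0,0]
    - [0,0,0,0,0,0]

```text
time: 18.38
ee_pos: [0.562, -0.2342, 0.1604]
eef_rot: [0.986, -0.056, 0.154, 0.009]
ft_force: [-7.5, 4.5, 8.9]
width: 0.0112
grip_force: 55.0
```

Call:
carry_out:
  moves:
    - [0,0,0.02,0,0,0]
    - [0,0,0,0,0,0]
    - [0,0,0,0,0,0]

```text
time: 18.75
ee_pos: [0.5621, -0.2343, 0.1603]
eef_rot: [0.986, -0.056, 0.154, 0.009]
ft_force: [-15.0, 7.9, 17.2]
width: 0.0118
grip_force: 55.0
```

Call:
carry_out:
  moves:
    - [0,0,0.02,0,0,0]
    - [0,0,0,0,0,0]
    - [0,0,0,0,0,0]

```text
time: 19.12
ee_pos: [0.5621, -0.2343, 0.1602]
eef_rot: [0.987, -0.056, 0.153, 0.009]
ft_force: [-21.4, 9.2, 27.0]
width: 0.0114
grip_force: 55.0
```

```bash
python3 - <<'E'
from h import *
p,T=target(.0324,0,dx=-.0007,dy=-.0007); need(p,T)
for n in('top','side'):
    c=viewer.camera(n); np.savez(f'{n}5.npz',**c)
from e import check
check('top5.npz')
Fm=frame((0,0,0),-.112)[1].as_matrix(); print('F frame',read_state()['ft_force']@Fm)
# cover face height above the frame floor, top camera
c=dict(np.load('top5.npz'));P=cloud(c);h=cv2.cvtColor(c['pixels'],cv2.COLOR_RGB2HSV).astype(int)
for k in('top3','top4','top5'):
    c=dict(np.load(k+'.npz'));P=cloud(c);h=cv2.cvtColor(c['pixels'],cv2.COLOR_RGB2HSV).astype(int)
    M=(h[...,0]>20)&(h[...,0]<32)&(h[...,1]>190)&(h[...,2]>110);M[:,:300]=0;M[:,370:]=0;M[:140]=0;M[215:]=0
    M=cv2.erode(M.astype(np.uint8),np.ones((3,3)))>0
    d=(P[M]-[.5725,-.2345,.130])@Fm[:,2]; print(k,'face height mm',1000*np.nanmedian(d),M.sum())
a=np.load('top5.npz')['pixels'][140:215,290:380]; b=np.load('side5.npz')['pixels'][180:280,230:330]
a=cv2.resize(a,(400,333),interpolation=cv2.INTER_CUBIC);b=cv2.resize(b,(400,400),interpolation=cv2.INTER_CUBIC)
can=np.zeros((400,800,3),np.uint8);can[:333,:400]=a;can[:,400:]=b
cv2.imwrite('pics/c5.png',can[...,::-1])
E
```

```text
t 19.12 pos [ 0.5621 -0.2343  0.1602] shift [-0.002 -0.005 -0.012] turn [ 0.011  0.009 -0.011] w 0.0114 F [-21.38   9.17  26.98] T [1.845 3.405 0.4  ] q [ 0.91  0.21 -0.61  1.85  0.08  0.82 -1.4 ] grip 55.01057437621057
n in frame axes [-1.110e-02  4.000e-04  9.999e-01] TCP height over face 0.0264 380
left edge y 66.12 slope 0.3731 resid 3.0
top x at y=0 57.51 med 58.03 slope 0.0124
bottom x at y=0 17.92 med 14.13 slope -0.084
F frame [-15.12117369   6.14146351  32.92757383]
top3 face height mm 11.512806215405083 603
top4 face height mm 11.00041156321569 475
top5 face height mm 5.9847116244072325 454
```

View pics/c5.png

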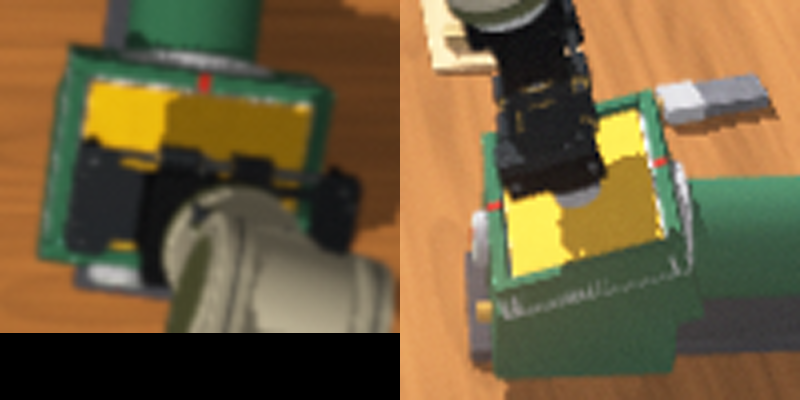

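The cover's face is 6.0 mm above the floor, so it is home, level and in line. I'll ease the push to a moderate level and check it before handing in.

Call:
carry_out:
  moves:
    - [-0.01,0,-0.015,0,0,0]
    - [0,0,0,0,0,0]
    - [0,0,0,0,0,0]
    - [0,0,0,0,0,0]
    - [0,0,0,0,0,0]
    - [0,0,0,0,0,0]
    - [0,0,0,0,0,0]

```text
time: 20.1
ee_pos: [0.562, -0.2342, 0.1603]
eef_rot: [0.986, -0.056, 0.154, 0.009]
ft_force: [-15.1, 7.3, 19.1]
width: 0.012
grip_force: 55.0
```

```bash
python3 - <<'E'
from h import *
p,T=target(.0324,0,dx=-.0007,dy=-.0007); need(p,T)
N=read_state()['ft_force']@frame((0,0,0),-.112)[1].as_matrix(); print(N)
if 15<N[2]<35: print(r.close_job())
E
```

```text
t 20.1 pos [ 0.562  -0.2342  0.1603] shift [ 0.    -0.005 -0.01 ] turn [ 0.009  0.002 -0.011] w 0.012 F [-15.12   7.32  19.13] T [1.428 2.329 0.292] q [ 0.92  0.21 -0.61  1.85  0.07  0.82 -1.39] grip 55.00719758681953
[-9.24765036  5.58201813 23.05365684]
the job is handed in; nothing more can be done
None
```

I handed the job in at 20.1 s of the 54 s allowed: the cover is in the frame with the wing within about 1° of the red marks, pressed home against the floor and still held there with about 23 N; no verdict came back.

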